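# Load culture dishes into the spring magazine

## Robot

A 6-joint arm with a two-finger parallel gripper is mounted at the origin on the work surface. World frame = base frame: x ahead of the robot, y to its left, z up, the work surface at z = 0. Lengths are in m, angles in rad, forces in N, time in s.
With the tool pointing down it reaches from about 0.2 to 0.875 m from the base axis. Payload 3.4 kg.
Tool frame: the origin (TCP) lies at the very end of the fingers, on their centre line; the grasp point (between the pads) lies 19 mm behind it; z points along the fingers, x is the direction in which the jaws open and shut, and the axes are right-handed (so a half turn about z gives the same grasp; the last joint's range is limited). The gripper opens to 94 mm and grips with 3 to 60 N. Pads are 16 mm wide; open, the fingers measure 119 mm over their backs; the gripper's body (75 mm by 177 mm) begins 78 mm behind the grasp point.
Start: joints at [1.012, 0.276, 1.505, -0, 1.361, -0.121], TCP at [0.244, 0.521, 0.205] pointing down, gripper open.
Joint ranges: [-2.89, 2.89], [-0.75, 2.08], [0.22, 2.7], [-1.18, 4.32], [0.11, 2.71], [-2.7, 2.7]. Speed limits (rad/s): [2.57, 2.57, 3.14, 3.14, 3.14, 3.14].

## Interface

Orientations are given as [roll, pitch, yaw] about the fixed x, y, z axes, in that order (R = Rz(yaw) Ry(pitch) Rx(roll)).
In Python, from plant import observe, optics, ticket, finder gives the robot as it stands.
- The arm moves only by the tool play_rows, never from a script. Its argument "rows" is a list of rows, each an object of numbers: "tx", "ty", "tz": the shift along the tool's x, y, z as a fraction of full scale; "ax", "ay", "az": the turn, a rotation vector about the tool's x, y, z as a fraction of full scale; "fingers": the opening, from -1 (shut) to 1 (fully open). A call has 1 to 20 rows; each row is the pose to reach, as a shift and turn from the pose commanded when the call began, along the tool's axes at that moment, turning the shorter way round; what a row does not reach only later rows make up. Full scale, the value 1, is 40 cm for a shift and pi rad for a turn. A row lasts 1/8 s, in which the tool goes at most 62.5 mm and 10.7 degrees, less where a joint would pass 70% of its speed; a pose out of reach is approached as far as the arm can. A call with a number of a shift or a turn outside -1 to 1 is refused whole. A call with a gripper value outside its range is refused whole. The fingers move at their own pace and stop on an object; "grip_force" is the grip in N (left out, the last holds). Time passes only in rows, so rows that repeat a pose let the fingers close. It gives the time, the measured TCP pose, the force and the opening at its end, in the units of the state.
- observe(): the state, without advancing time (a new reading comes with each control period).
- optics.grab_frame(name): name is "side" or "top"; returns a dict with "pixels" (420x560x3 uint8, red, green, blue), "fx", "fy", "cx", "cy" (pixels), "R" (3x3) and "t" (3): a world point X has camera coordinates R X + t. Camera axes: x right, y down, z forward; pixel columns grow to the right and rows downward; lengths in m; the calibration is good to about 2 mm. A picture is of the moment at which its call begins. There is no depth.
- ticket.close_job(): hands the job in, once; it reports no verdict.
Trained networks look in the newest picture that a camera, given by its name, has taken for a name from the list of things; names that differ only in an ending like _2 or _b are one class to them, and where a whole thing is asked for, a point or a joint stands for the part that bears it (a point fixed in the world has none). Each returns a list of dicts, best first, with "conf" (0 to 1); they miss things now and then, are a little off and sometimes report something else, mostly with a low value. They report only what shows in the picture. A call takes as long as a camera call. They do not tell look-alikes from the thing itself.
- finder.spot_in(label, camera): "position" ([x, y, z] in m, in world coordinates, good to about 4 mm: the middle of the surface that is visible of it).
The state is a dict: "time": time; "joints": joint angles; "joint_vel": joint speeds; "joint_torque": joint torques, N m; "position": TCP position; "eef_rot": TCP orientation; "ft_force": force on the tool from outside, world axes, zero at the start; "moment": the same for the moment, N m; "width": finger opening in m.
Only numpy, scipy, OpenCV 4.12 (cv2) and the standard library are available. Lean on these libraries where they do the work, as an engineer would, in place of code of your own. Each camera call takes 0.05 s, during which the arm holds its last target.

## Task

Load the two red culture dishes, lids up, into the spring-loaded dish magazine, one at a time: press each one straight down until both orange retaining lips have snapped shut over its top and it stays down by itself, before bringing the next. Leave the amber dish where it is.

Things in the scene. Friction and masses are not known exactly. Their poses are not given: they have to be found in the camera images.
- dish_red_a: Round closed culture dish, clear lid over bright red agar, 60 mm wide, 20 mm high, about 45 g. Origin: centre of underside, z up through the lid. Starts lid up on the bench. To load: let it down into the magazine's mouth, where it rests level, underside 84 to 89 mm up; then press mid-lid, e.g. with closed fingers (5-15 N), until its top is 3 to 8 mm below the lips; let go, it springs back up to them.
- dish_red_b: The second red dish, the same in every way; either may go first. The magazine pushes its stack up against the lips with 3 to 6 N: loaded, a dish has its underside 60 mm above the bench, and the next dish loaded pushes it down to 40 mm.
- dish_amber: The same dish with amber-yellow agar, also on the bench; origin as for the others. Not to be loaded; it stays where it is.
- magazine: Fixed, open-topped; white base 125 (x) x 100 mm; origin under its centre, bench height; z is the stack axis. 4 steel posts on the diagonals: bore 68 mm up to 88 mm height, flaring to 108 mm at 122 mm. Open at +y and -y (45 mm clear) for fingers. Sprung orange lips at +x and -x: undersides 80 mm up, 25 mm from the axis, inner faces sloping out to 37 mm at 107 mm. Black sprung follower disc, top at 78 mm when empty.
Not all that is in view belongs to the job. What is shaped like the dish_red_a but black or green is not meant. Leave any black or purple look-alike of the dish_red_b alone.

How it is judged:
On the way:
1. one red dish is held below the lips while the other is still well away from the magazine (((z of dish_red_a in the frame of magazine between 0.02 and 0.0622 m and horizontal distance between dish_red_a and magazine below 0.01 m and angle between dish_red_a's own z axis and vertical below 0.1 rad and linear speed of dish_red_a below 0.02 m/s and horizontal distance between dish_red_b and magazine above 0.07 m) or (z of dish_red_b in the frame of magazine between 0.02 and 0.0622 m and horizontal distance between dish_red_b and magazine below 0.01 m and angle between dish_red_b's own z axis and vertical below 0.1 rad and linear speed of dish_red_b below 0.02 m/s and horizontal distance between dish_red_a and magazine above 0.07 m))), for 0.2 s.
At the end, for the whole second after the job is handed in: Both red dishes lie in the magazine under its two lips (top no more than 2 mm above the lips' undersides), lids up, level within 6 degrees, within 10 mm of its axis, at rest; the amber dish has not been moved by more than 40 mm (z of dish_red_a in the frame of magazine between 0.02 and 0.0622 m and horizontal distance between each of dish_red_a, dish_red_b and magazine below 0.01 m and angle between each of dish_red_a, dish_red_b's own z axis and vertical below 0.1 rad and linear speed of each of dish_red_a, dish_red_b below 0.02 m/s and z of dish_red_b in the frame of magazine between 0.02 and 0.0622 m); the robot touches nothing.
It fails at once if the amber dish is moved by more than 40 mm (distance of dish_amber from where it was at the start of the episode above 0.04 m).
It also fails if it takes over 67 s, if anything falls off the work surface, if the arm or the gripper's body presses on something with over 40 N, if the wrist force passes 120 N, or if a joint passes its speed limit or range.

## Working session

There is one attempt and no reset: what is moved stays moved. The work goes in short steps, Python scripts to look and compute and a tool call to move; the robot and the scene stay as the last step left them, time stands still between calls to the robot, and variables do not carry over. Pictures are saved under pics/ and viewed, and the job is handed in when it is done.

Besides the shell and the picture viewer there is one more tool, called after "Emit:" by a JSON object that holds its "name" and its "arguments". play_rows: Moves the arm, as the interface text tells. Shift numbers are shares of 40 cm and turn numbers shares of pi rad, none past 1 either way. Its arguments: {"type":"object","properties":{"rows":{"type":"array"},"grip_force":{"type":"number"}},"required":["rows"]}

```bash
mkdir -p pics; ls; cat > h.py <<'E'
import numpy as np, cv2
from plant import observe, optics, ticket, finder
def snap(cam,name):
    f=optics.grab_frame(cam); cv2.imwrite(f'pics/{name}.png',f['pixels'][:,:,::-1]); return f
def ray(f,u,v,z):
    R=np.array(f['R']);t=np.array(f['t']);c=-R.T@t
    d=R.T@np.array([(u-f['cx'])/f['fx'],(v-f['cy'])/f['fy'],1]); return c+d*(z-c[2])/d[2]
def proj(f,X):
    p=np.array(f['R'])@np.array(X)+np.array(f['t']); return p[0]/p[2]*f['fx']+f['cx'],p[1]/p[2]*f['fy']+f['cy']
E
python3 - <<'E'
from h import *
np.set_printoptions(precision=4,suppress=True)
for c in ['top','side']:
    f=snap(c,c+'0')
    print(c,f['fx'],-np.array(f['R']).T@np.array(f['t']))
    for n in ['dish_red_a','dish_amber','magazine']:
        for d in finder.spot_in(n,c): print(n,np.round(d['position'],4),round(d['conf'],2),np.round(proj(f,d['position'])))
s=observe();print(s)
E
```

```text
pics
top 506.68867920619687 [ 0.3527 -0.0058  0.9432]
dish_red_a [ 0.4738 -0.0786  0.0205] 0.96 [338. 224.]
dish_red_a [ 0.3655 -0.092   0.0172] 0.68 [347. 283.]
dish_red_a [ 0.5945 -0.1283  0.0226] 0.63 [364. 159.]
dish_red_a [0.4935 0.02   0.0177] 0.62 [284. 214.]
dish_red_a [ 0.5939 -0.2278  0.0235] 0.62 [417. 158.]
dish_amber [ 0.4899 -0.245   0.0254] 0.94 [430. 213.]
magazine [0.4802 0.2193 0.0383] 0.69 [174. 221.]
side 530.2778185371025 [ 0.3103 -0.7046  0.6317]
dish_red_a [ 0.3656 -0.0973  0.0179] 0.8 [223. 285.]
dish_red_a [ 0.5896 -0.2408  0.021 ] 0.8 [388. 326.]
dish_red_a [0.49   0.0056 0.0179] 0.74 [283. 234.]
dish_red_a [ 0.4763 -0.0879  0.0225] 0.67 [288. 268.]
dish_red_a [ 0.5953 -0.1368  0.0215] 0.62 [366. 277.]
dish_red_a [ 0.6362 -0.017   0.0201] 0.58 [364. 228.]
dish_amber [ 0.4849 -0.2555  0.0239] 0.95 [323. 346.]
magazine [0.4859 0.2181 0.0293] 0.75 [256. 166.]
{'time': 0.4, 'joints': array([ 1.012 ,  0.276 ,  1.5051, -0.    ,  1.3607, -0.121 ]), 'joint_vel': array([ 0.    , -0.0011, -0.0035, -0.0016,  0.0008,  0.0011]), 'joint_torque': array([ -0.0022, -40.4008, -23.7167,   0.07  ,   0.0276,  -0.    ]), 'position': array([0.2437, 0.5207, 0.2054]), 'eef_rot': array([-3.1416,  0.0002,  1.133 ]), 'ft_force': array([ 0.1413,  0.6268, -0.3264]), 'moment': array([-0.0241, -0.0508,  0.0598]), 'width': 0.09413004756031636}
```

View pics/top0.png

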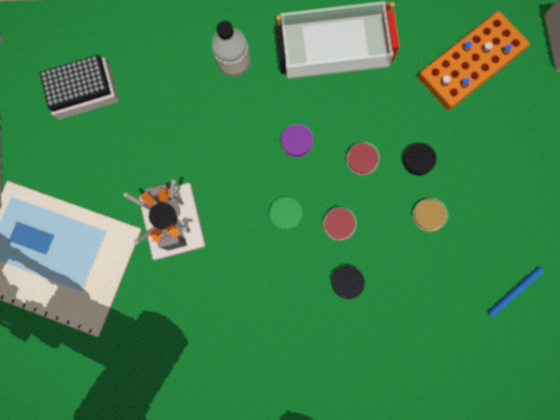

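View pics/side0.png

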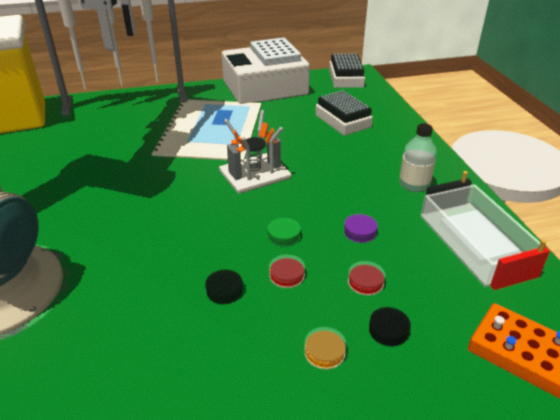

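```bash
python3 - <<'E'
import cv2
a=cv2.imread('pics/top0.png')[170:275,110:240]; b=cv2.imread('pics/side0.png')[115:200,205:305]
cv2.imwrite('pics/z1.png',cv2.resize(a,None,fx=5.5,fy=5.5,interpolation=cv2.INTER_CUBIC))
cv2.imwrite('pics/z2.png',cv2.resize(b,None,fx=7,fy=7,interpolation=cv2.INTER_CUBIC))
E
```

```text
(no output)
```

View pics/z1.png

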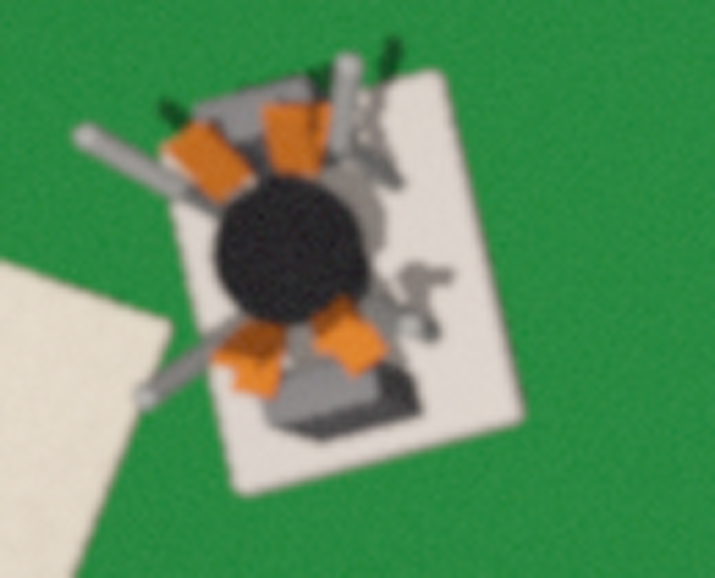

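View pics/z2.png

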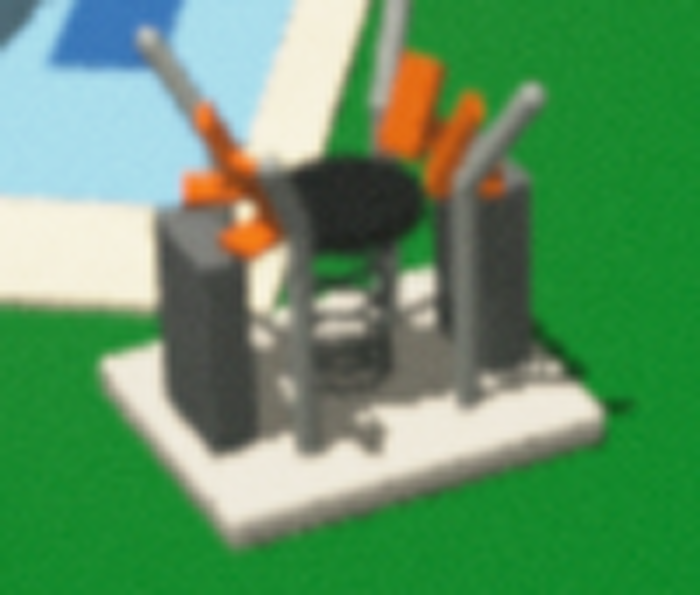

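```bash
python3 - <<'E'
from h import *
np.set_printoptions(precision=4,suppress=True)
ft=optics.grab_frame('top');fs=optics.grab_frame('side')
T=lambda u,v:(u/5.5-.41+110,v/5.5-.41+170); S=lambda u,v:(u/7-.43+205,v/7-.43+115)
for z in (.008,.012,.015):
    P=[ray(ft,*T(*p),z) for p in [(443,70),(523,418),(240,495)]]
    Q=[ray(fs,*S(*p),z) for p in [(603,408),(235,528),(102,366)]]
    for L in (P,Q):
        a=L[1]-L[0];b=L[2]-L[1]
        print(z,'c',(L[0]+L[2])[:2]/2,np.linalg.norm(a),np.linalg.norm(b),np.degrees([np.arctan2(a[1],a[0]),np.arctan2(b[1],b[0])]))
print('foll',ray(ft,*T(290,250),.078),ray(fs,*S(352,203),.078))
print('tops',[ray(ft,*T(*p),.122) for p in [(90,135),(347,62),(147,395),(404,321)]],ray(ft,*T(247,228),.122))
print('sideposts',[ray(fs,*S(*p),.122) for p in [(147,38),(535,95)]])
# dishes
for nm,f in (('top',ft),('side',fs)):
    im=f['pixels'];hsv=cv2.cvtColor(im,cv2.COLOR_RGB2HSV)
    for lo,hi,n in (((0,90),(6,255),'red'),((12,120),(24,255),'amb')):
        m=cv2.inRange(hsv,(lo[0],lo[1],90),(hi[0],hi[1],255))
        if n=='red': m|=cv2.inRange(hsv,(170,90,90),(180,255,255))
        k,l,st,c=cv2.connectedComponentsWithStats(m)
        for i in range(1,k):
            if 300<st[i,4]<1300: print(nm,n,c[i],st[i],ray(f,*c[i],.016))
E
```

```text
0.008 c [0.4851 0.2316] 0.1241498124028992 0.09872486740803141 [-166.1287  104.6653]
0.008 c [0.4859 0.2374] 0.1252664678904026 0.09821441508110916 [-163.2738  104.5476]
0.012 c [0.4846 0.2305] 0.123618776276568 0.09830258347424034 [-166.1287  104.6653]
0.012 c [0.4848 0.2314] 0.12446307756874671 0.09758452176766261 [-163.2738  104.5476]
0.015 c [0.4841 0.2298] 0.12322049918181958 0.09798587052389703 [-166.1287  104.6653]
0.015 c [0.484  0.2269] 0.12386053482750484 0.09711210178257726 [-163.2738  104.5476]
foll [0.4851 0.2308 0.078 ] [0.4864 0.228  0.078 ]
tops [array([0.5143, 0.2809, 0.122 ]), array([0.5358, 0.2031, 0.122 ]), array([0.4351, 0.2604, 0.122 ]), array([0.4564, 0.1838, 0.122 ])] [0.4852 0.232  0.122 ]
sideposts [array([0.4335, 0.2599, 0.122 ]), array([0.5347, 0.2005, 0.122 ])]
top red [392.0033  30.6547] [386   4  13  57 307] [ 0.853 -0.193  0.016]
top red [362.4841 158.1797] [348 144  30  30 690] [ 0.5977 -0.1273  0.016 ]
top red [339.3919 223.2612] [325 208  30  31 712] [ 0.4751 -0.081   0.016 ]
top amb [429.5163 214.6577] [414 200  32  30 707] [ 0.4891 -0.2463  0.016 ]
side red [286.6109 272.1755] [271 259  33  28 735] [ 0.4731 -0.0907  0.016 ]
side red [365.917  279.2503] [350 266  34  28 771] [ 0.595  -0.1369  0.016 ]
side amb [324.6693 349.2909] [ 305  332   40   36 1155] [ 0.4871 -0.2555  0.016 ]
```

```bash
cat >> h.py <<'E'
from scipy.spatial.transform import Rotation as Ro
def go(*targets,yaw=None):
    s=observe(); R=Ro.from_euler('xyz',s['eef_rot']); 
    print('t',s['time'],'pos',np.round(s['position'],4),'rot',np.round(s['eef_rot'],4),'F',np.round(s['ft_force'],1),'w',round(s['width'],4))
    for T in targets:
        print(T,'->',np.round(R.inv().apply(np.array(T)-s['position'])/.4,4))
    if yaw is not None: print('turn',np.round((R.inv()*Ro.from_euler('xyz',[np.pi,0,yaw])).as_rotvec()/np.pi,4))
E
python3 -c "
from h import *
go([.4764,-.0817,.10],yaw=np.radians(104.5))"
```

```text
t 0.5 pos [0.2438 0.5208 0.2055] rot [ 3.1416 -0.      1.133 ] F [-0.2  0.2 -0.2] w 0.0934
[0.4764, -0.0817, 0.1] -> [-1.1176  1.1653  0.2637]
turn [ 0.     -0.     -0.2199]
```

Emit:
{"name": "play_rows", "arguments": {"rows": [{"tx": -0.1, "ty": 0.1, "tz": 0, "az": -0.055, "fingers": 1}, {"tx": -0.22, "ty": 0.23, "tz": 0, "az": -0.11, "fingers": 1}, {"tx": -0.33, "ty": 0.35, "tz": 0, "az": -0.165, "fingers": 1}, {"tx": -0.44, "ty": 0.47, "tz": 0, "az": -0.22, "fingers": 1}, {"tx": -0.55, "ty": 0.58, "tz": 0, "az": -0.22, "fingers": 1}, {"tx": -0.66, "ty": 0.7, "tz": 0, "az": -0.22, "fingers": 1}, {"tx": -0.76, "ty": 0.8, "tz": 0, "az": -0.22, "fingers": 1}, {"tx": -0.8, "ty": 0.84, "tz": 0, "az": -0.22, "fingers": 1}, {"tx": -0.8, "ty": 0.84, "tz": 0, "az": -0.22, "fingers": 1}], "grip_force": 10}}

```text
invalid input at $.rows[0]: expected keys tx, ty, tz, ax, ay, az, fingers
```

```bash
python3 -c "
from h import *
go([.4764,-.0817,.06],[.4764,-.0817,.005],yaw=np.radians(104.5))"
```

```text
t 0.5 pos [0.2438 0.5208 0.2055] rot [ 3.1416 -0.      1.133 ] F [-0.2  0.2 -0.2] w 0.0934
[0.4764, -0.0817, 0.06] -> [-1.1176  1.1653  0.3637]
[0.4764, -0.0817, 0.005] -> [-1.1176  1.1653  0.5012]
turn [ 0.     -0.     -0.2199]
```

Emit:
{"name": "play_rows", "arguments": {"rows": [{"tx": -0.1, "ty": 0.1, "tz": 0, "ax": 0, "ay": 0, "az": -0.055, "fingers": 1}, {"tx": -0.22, "ty": 0.23, "tz": 0, "ax": 0, "ay": 0, "az": -0.11, "fingers": 1}, {"tx": -0.33, "ty": 0.35, "tz": 0, "ax": 0, "ay": 0, "az": -0.165, "fingers": 1}, {"tx": -0.44, "ty": 0.47, "tz": 0, "ax": 0, "ay": 0, "az": -0.22, "fingers": 1}, {"tx": -0.55, "ty": 0.58, "tz": 0, "ax": 0, "ay": 0, "az": -0.22, "fingers": 1}, {"tx": -0.66, "ty": 0.7, "tz": 0, "ax": 0, "ay": 0, "az": -0.22, "fingers": 1}, {"tx": -0.76, "ty": 0.8, "tz": 0, "ax": 0, "ay": 0, "az": -0.22, "fingers": 1}, {"tx": -0.8, "ty": 0.84, "tz": 0, "ax": 0, "ay": 0, "az": -0.22, "fingers": 1}, {"tx": -0.8, "ty": 0.84, "tz": 0, "ax": 0, "ay": 0, "az": -0.22, "fingers": 1}], "grip_force": 10}}

```text
time: 1.62
position: [0.4136, 0.0859, 0.2056]
eef_rot: [3.141, 0.001, 1.819]
ft_force: [-0.2, 0.6, -0.3]
width: 0.0936
```

```bash
python3 -c "
from h import *
go([.4764,-.0817,.06],[.4764,-.0817,.005],yaw=np.radians(104.5))"
```

```text
t 1.625 pos [0.4136 0.0859 0.2056] rot [3.1409e+00 8.0000e-04 1.8185e+00] F [-0.2  0.6 -0.3] w 0.0936
[0.4764, -0.0817, 0.06] -> [-0.4445  0.0493  0.3645]
[0.4764, -0.0817, 0.005] -> [-0.4444  0.0492  0.502 ]
turn [ 0.0002  0.0002 -0.0017]
```

Emit:
{"name": "play_rows", "arguments": {"rows": [{"tx": -0.11, "ty": 0.012, "tz": 0.05, "ax": 0, "ay": 0, "az": 0, "fingers": 1}, {"tx": -0.22, "ty": 0.025, "tz": 0.12, "ax": 0, "ay": 0, "az": 0, "fingers": 1}, {"tx": -0.33, "ty": 0.037, "tz": 0.2, "ax": 0, "ay": 0, "az": 0, "fingers": 1}, {"tx": -0.42, "ty": 0.047, "tz": 0.3, "ax": 0, "ay": 0, "az": 0, "fingers": 1}, {"tx": -0.4445, "ty": 0.049, "tz": 0.36, "ax": 0, "ay": 0, "az": 0, "fingers": 1}, {"tx": -0.4445, "ty": 0.049, "tz": 0.3645, "ax": 0, "ay": 0, "az": 0, "fingers": 1}, {"tx": -0.4445, "ty": 0.049, "tz": 0.3645, "ax": 0, "ay": 0, "az": 0, "fingers": 1}]}}

```text
time: 2.5
position: [0.4762, -0.0775, 0.0603]
eef_rot: [3.141, -0.0, 1.825]
ft_force: [0.2, -0.1, -0.3]
width: 0.094
```

```bash
python3 -c "
from h import *
snap('top','t1');f=snap('side','s1')
cv2.imwrite('pics/s1z.png',cv2.resize(f['pixels'][180:340,180:400,::-1],None,fx=3.5,fy=3.5))
go([.4764,-.0817,.005],yaw=np.radians(104.5))"
```

```text
t 2.6 pos [ 0.4767 -0.0778  0.0609] rot [3.1395e+00 8.0000e-04 1.8255e+00] F [ 0.4 -0.1  0.3] w 0.094
[0.4764, -0.0817, 0.005] -> [-0.0092 -0.0034  0.1397]
turn [0.0007 0.0003 0.0005]
```

View pics/s1z.png

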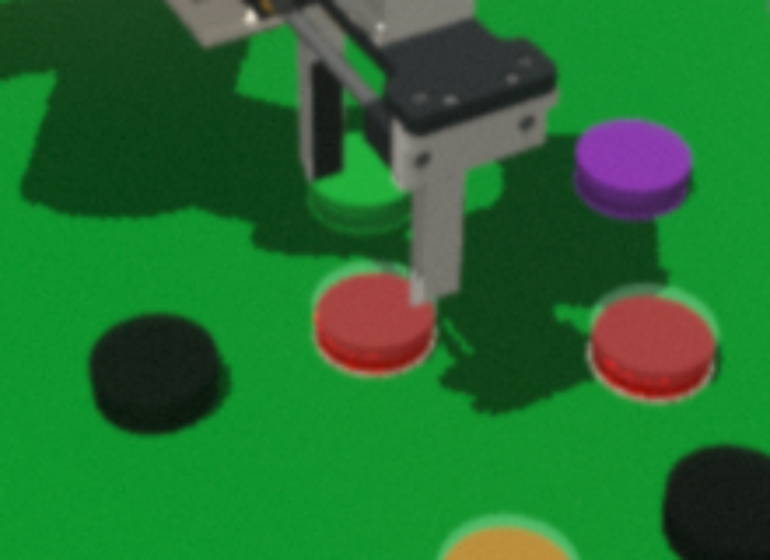

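View pics/t1.png

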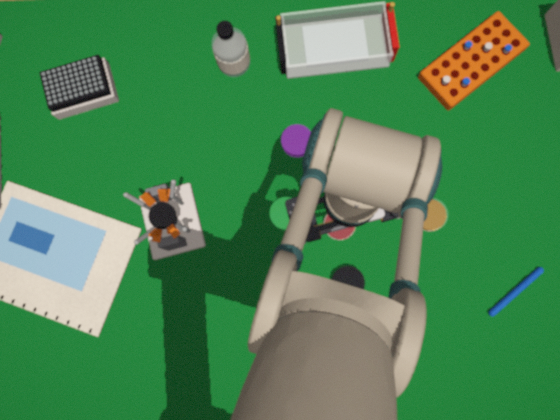

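Emit:
{"name": "play_rows", "arguments": {"rows": [{"tx": -0.009, "ty": -0.0034, "tz": 0.05, "ax": 0, "ay": 0, "az": 0, "fingers": 1}, {"tx": -0.009, "ty": -0.0034, "tz": 0.1, "ax": 0, "ay": 0, "az": 0, "fingers": 1}, {"tx": -0.009, "ty": -0.0034, "tz": 0.13, "ax": 0, "ay": 0, "az": 0, "fingers": 1}, {"tx": -0.009, "ty": -0.0034, "tz": 0.1395, "ax": 0, "ay": 0, "az": 0, "fingers": 1}, {"tx": -0.009, "ty": -0.0034, "tz": 0.1395, "ax": 0, "ay": 0, "az": 0, "fingers": 1}, {"tx": -0.009, "ty": -0.0034, "tz": 0.1395, "ax": 0, "ay": 0, "az": 0, "fingers": 0}, {"tx": -0.009, "ty": -0.0034, "tz": 0.1395, "ax": 0, "ay": 0, "az": 0, "fingers": -0.3}, {"tx": -0.009, "ty": -0.0034, "tz": 0.1395, "ax": 0, "ay": 0, "az": 0, "fingers": -0.6}, {"tx": -0.009, "ty": -0.0034, "tz": 0.1395, "ax": 0, "ay": 0, "az": 0, "fingers": -1}, {"tx": -0.009, "ty": -0.0034, "tz": 0.1395, "ax": 0, "ay": 0, "az": 0, "fingers": -1}, {"tx": -0.009, "ty": -0.0034, "tz": 0.1395, "ax": 0, "ay": 0, "az": 0, "fingers": -1}], "grip_force": 10}}

```text
time: 3.98
position: [0.4756, -0.0825, 0.004]
eef_rot: [3.141, -0.0, 1.824]
ft_force: [-0.6, -0.7, 2.0]
width: 0.0598
```

```bash
python3 -c "
from h import *
f=snap('side','s2')
cv2.imwrite('pics/s2z.png',cv2.resize(f['pixels'][180:340,180:400,::-1],None,fx=3.5,fy=3.5))
go([.4764,-.0817,.16],[.485,.231,.16],yaw=np.radians(104.5))"
```

```text
t 4.025 pos [ 0.4756 -0.0825  0.004 ] rot [ 3.1414e+00 -1.0000e-04  1.8241e+00] F [-0.   0.2  2.5] w 0.0599
[0.4764, -0.0817, 0.16] -> [ 0.0014  0.0024 -0.3901]
[0.485, 0.231, 0.16] -> [ 0.7528  0.2192 -0.39  ]
turn [ 0.0001 -0.      0.0001]
```

View pics/s2z.png

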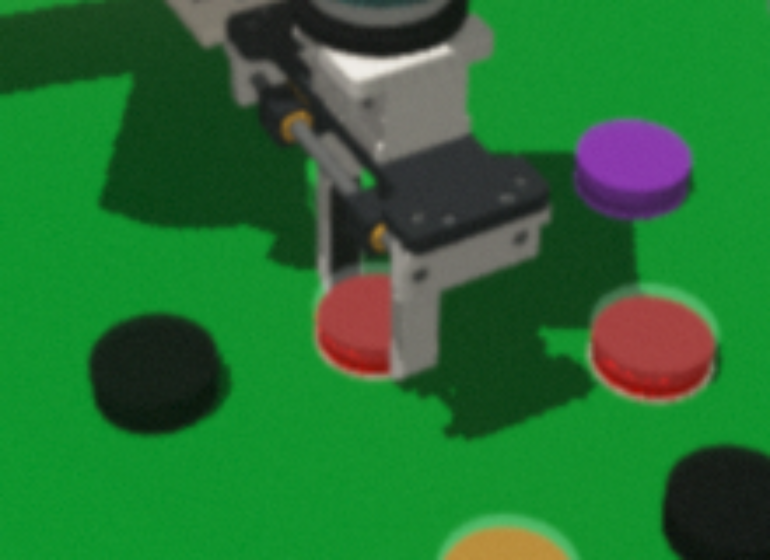

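```bash
python3 -c "
from h import *
f=snap('side','s3'); im=f['pixels'][180:340,180:400,::-1].copy(); im=cv2.resize(im,None,fx=3.5,fy=3.5)
p=observe()['position'];a=observe()['eef_rot'][2]
d=np.array([np.cos(a),np.sin(a),0]);e=np.array([-d[1],d[0],0])
def dot(X,c):
    u,v=proj(f,X); cv2.circle(im,(int((u+.5-180)*3.5),int((v+.5-180)*3.5)),3,c,-1)
for s in (-8e-3,8e-3): dot(p-d*.042+e*s,(255,0,0)); 
for th in np.linspace(0,6.28,40):
    q=p*[1,1,0]+np.array([.03*np.cos(th),.03*np.sin(th),0]); dot(q,(255,255,0)); dot(q+[0,0,.02],(0,255,255))
cv2.imwrite('pics/s3z.png',im)"
```

```text
(no output)
```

View pics/s3z.png

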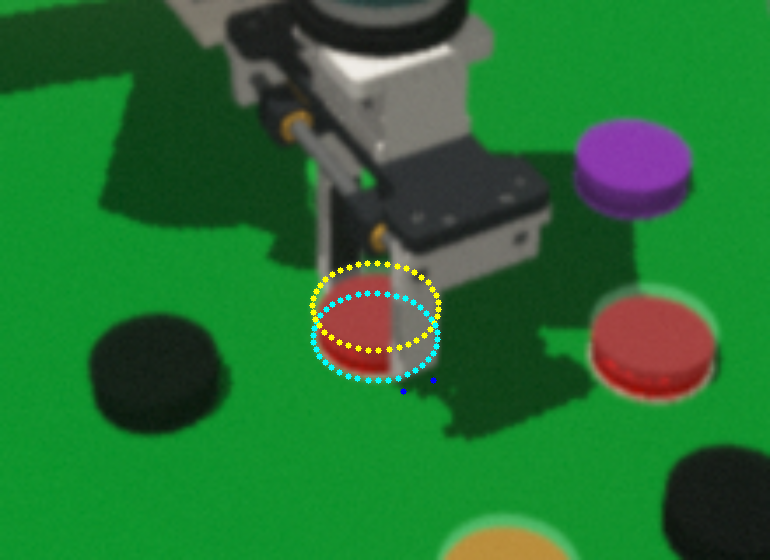

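Emit:
{"name": "play_rows", "arguments": {"rows": [{"tx": 0, "ty": 0, "tz": -0.08, "ax": 0, "ay": 0, "az": 0, "fingers": -1}, {"tx": 0, "ty": 0, "tz": -0.2, "ax": 0, "ay": 0, "az": 0, "fingers": -1}, {"tx": 0.06, "ty": 0.018, "tz": -0.32, "ax": 0, "ay": 0, "az": 0, "fingers": -1}, {"tx": 0.16, "ty": 0.047, "tz": -0.39, "ax": 0, "ay": 0, "az": 0, "fingers": -1}, {"tx": 0.27, "ty": 0.08, "tz": -0.39, "ax": 0, "ay": 0, "az": 0, "fingers": -1}, {"tx": 0.39, "ty": 0.114, "tz": -0.39, "ax": 0, "ay": 0, "az": 0, "fingers": -1}, {"tx": 0.51, "ty": 0.15, "tz": -0.39, "ax": 0, "ay": 0, "az": 0, "fingers": -1}, {"tx": 0.62, "ty": 0.18, "tz": -0.39, "ax": 0, "ay": 0, "az": 0, "fingers": -1}, {"tx": 0.71, "ty": 0.207, "tz": -0.39, "ax": 0, "ay": 0, "az": 0, "fingers": -1}, {"tx": 0.7528, "ty": 0.2192, "tz": -0.39, "ax": 0, "ay": 0, "az": 0, "fingers": -1}, {"tx": 0.7528, "ty": 0.2192, "tz": -0.39, "ax": 0, "ay": 0, "az": 0, "fingers": -1}, {"tx": 0.7528, "ty": 0.2192, "tz": -0.39, "ax": 0, "ay": 0, "az": 0, "fingers": -1}]}}

```text
time: 5.58
position: [0.4848, 0.2297, 0.1597]
eef_rot: [-3.141, 0.001, 1.824]
ft_force: [0.1, -0.7, 0.3]
width: 0.0593
```

```bash
python3 -c "
from h import *
f=snap('side','s4')
cv2.imwrite('pics/s4z.png',cv2.resize(f['pixels'][80:220,170:350,::-1],None,fx=4,fy=4))
go([.485,.231,.11],[.485,.231,.09],yaw=np.radians(104.5))"
```

```text
t 5.625 pos [0.4849 0.2296 0.1598] rot [-3.1411e+00  7.0000e-04  1.8229e+00] F [ 0.   0.4 -0.6] w 0.0595
[0.485, 0.231, 0.11] -> [0.0034 0.0011 0.1245]
[0.485, 0.231, 0.09] -> [0.0035 0.0011 0.1745]
turn [-0.0002  0.0002 -0.0003]
```

View pics/s4z.png

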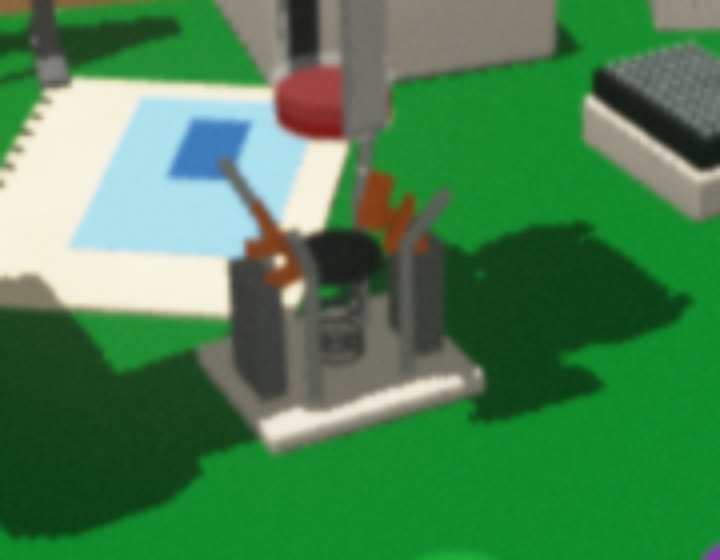

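```bash
python3 -c "
from h import *
f=snap('side','s5'); im=f['pixels'][80:220,170:350,::-1].copy(); im=cv2.resize(im,None,fx=4,fy=4)
def dot(X,c):
    u,v=proj(f,X); cv2.circle(im,(int((u+.5-170)*4),int((v+.5-80)*4)),2,c,-1)
p=observe()['position']
m=np.array([.485,.231,0]);a=np.radians(14.5)
for th in np.linspace(0,6.28,40):
    c=np.array([np.cos(th),np.sin(th),0]); dot(p-[0,0,.004]+.03*c,(255,255,0)); dot(m+[0,0,.078]+.027*c,(0,255,255))
for sx in(-1,1):
  for sy in(-1,1):
    x,y=sx*.0625,sy*.05
    dot(m+[x*np.cos(a)-y*np.sin(a),x*np.sin(a)+y*np.cos(a),.012],(0,0,255))
cv2.imwrite('pics/s5z.png',im)"
```

```text
(no output)
```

View pics/s5z.png

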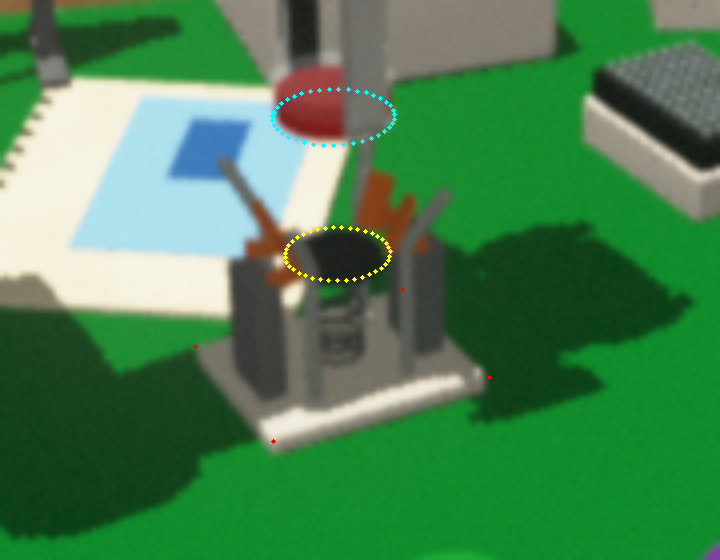

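Emit:
{"name": "play_rows", "arguments": {"rows": [{"tx": 0.0035, "ty": 0, "tz": 0.03, "ax": 0, "ay": 0, "az": 0, "fingers": -1}, {"tx": 0.0035, "ty": 0, "tz": 0.07, "ax": 0, "ay": 0, "az": 0, "fingers": -1}, {"tx": 0.0035, "ty": 0, "tz": 0.11, "ax": 0, "ay": 0, "az": 0, "fingers": -1}, {"tx": 0.0035, "ty": 0, "tz": 0.14, "ax": 0, "ay": 0, "az": 0, "fingers": -1}, {"tx": 0.0035, "ty": 0, "tz": 0.155, "ax": 0, "ay": 0, "az": 0, "fingers": -1}, {"tx": 0.0035, "ty": 0, "tz": 0.165, "ax": 0, "ay": 0, "az": 0, "fingers": -1}, {"tx": 0.0035, "ty": 0, "tz": 0.165, "ax": 0, "ay": 0, "az": 0, "fingers": -1}]}}

```text
time: 6.55
position: [0.4846, 0.2326, 0.094]
eef_rot: [3.141, -0.001, 1.824]
ft_force: [0.2, 1.2, -0.9]
width: 0.0598
```

```bash
python3 -c "
from h import *
f=snap('side','s6')
cv2.imwrite('pics/s6z.png',cv2.resize(f['pixels'][80:220,170:350,::-1],None,fx=4,fy=4))
go([.485,.231,.09],yaw=np.radians(104.5))"
```

```text
t 6.6 pos [0.4845 0.2326 0.094 ] rot [ 3.1414e+00 -6.0000e-04  1.8241e+00] F [1.  0.8 0.1] w 0.06
[0.485, 0.231, 0.09] -> [-0.0042  0.0001  0.01  ]
turn [ 0.0001 -0.0002  0.0001]
```

View pics/s6z.png

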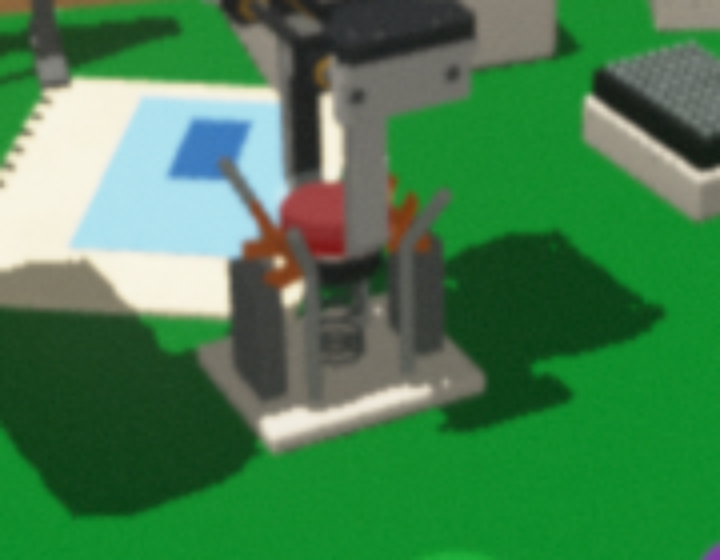

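Emit:
{"name": "play_rows", "arguments": {"rows": [{"tx": -0.002, "ty": 0, "tz": 0.006, "ax": 0, "ay": 0, "az": 0, "fingers": -1}, {"tx": -0.002, "ty": 0, "tz": 0.012, "ax": 0, "ay": 0, "az": 0, "fingers": -1}, {"tx": -0.002, "ty": 0, "tz": 0.014, "ax": 0, "ay": 0, "az": 0, "fingers": -1}, {"tx": -0.002, "ty": 0, "tz": 0.014, "ax": 0, "ay": 0, "az": 0, "fingers": -1}]}}

```text
time: 7.1
position: [0.4852, 0.2322, 0.0888]
eef_rot: [3.14, -0.001, 1.824]
ft_force: [-0.4, 3.3, 4.6]
width: 0.0597
```

```bash
python3 -c "
from h import *
go([.485,.231,.15],yaw=np.radians(104.5))"
```

```text
t 7.1 pos [0.4852 0.2322 0.0888] rot [ 3.1402e+00 -9.0000e-04  1.8240e+00] F [-0.4  3.3  4.6] w 0.0597
[0.485, 0.231, 0.15] -> [-0.0025 -0.001  -0.153 ]
turn [ 0.0004 -0.0003  0.    ]
```

Emit:
{"name": "play_rows", "arguments": {"rows": [{"tx": 0, "ty": 0, "tz": 0, "ax": 0, "ay": 0, "az": 0, "fingers": 0.4}, {"tx": 0, "ty": 0, "tz": 0, "ax": 0, "ay": 0, "az": 0, "fingers": 0.6}, {"tx": 0, "ty": 0, "tz": 0, "ax": 0, "ay": 0, "az": 0, "fingers": 0.7}, {"tx": 0, "ty": 0, "tz": -0.04, "ax": 0, "ay": 0, "az": 0, "fingers": 0.7}, {"tx": 0, "ty": 0, "tz": -0.12, "ax": 0, "ay": 0, "az": 0, "fingers": 0.7}, {"tx": 0, "ty": 0, "tz": -0.2, "ax": 0, "ay": 0, "az": 0, "fingers": 0.3}, {"tx": 0, "ty": 0, "tz": -0.2, "ax": 0, "ay": 0, "az": 0, "fingers": -1}, {"tx": 0, "ty": 0, "tz": -0.2, "ax": 0, "ay": 0, "az": 0, "fingers": -1}, {"tx": 0, "ty": 0, "tz": -0.2, "ax": 0, "ay": 0, "az": 0, "fingers": -1}, {"tx": 0, "ty": 0, "tz": -0.2, "ax": 0, "ay": 0, "az": 0, "fingers": -1}]}}

```text
time: 8.35
position: [0.4842, 0.2313, 0.1672]
eef_rot: [-3.139, 0.0, 1.824]
ft_force: [1.1, -0.1, -0.7]
width: 0.0328
```

```bash
python3 -c "
from h import *
f=snap('side','s7')
cv2.imwrite('pics/s7z.png',cv2.resize(f['pixels'][80:220,170:350,::-1],None,fx=4,fy=4))
go([.485,.231,.115],[.485,.231,.074],yaw=np.radians(104.5))"
```

```text
t 8.4 pos [0.4844 0.2314 0.1674] rot [-3.1400e+00  1.0000e-04  1.8241e+00] F [ 0.5  1.2 -0.2] w 0.0293
[0.485, 0.231, 0.115] -> [-0.0014  0.0015  0.131 ]
[0.485, 0.231, 0.074] -> [-0.0014  0.0016  0.2335]
turn [-0.0005  0.      0.0001]
```

View pics/s7z.png

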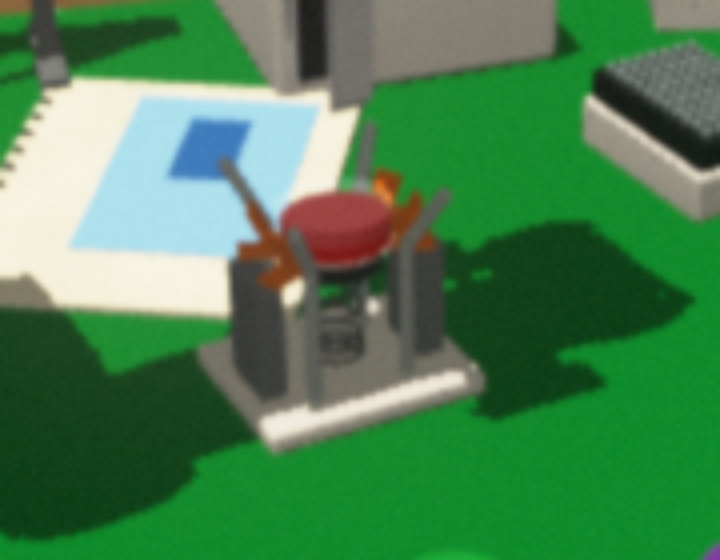

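Emit:
{"name": "play_rows", "arguments": {"rows": [{"tx": 0, "ty": 0, "tz": 0, "ax": 0, "ay": 0, "az": 0, "fingers": -1}, {"tx": 0, "ty": 0, "tz": 0.03, "ax": 0, "ay": 0, "az": 0, "fingers": -1}, {"tx": 0, "ty": 0, "tz": 0.08, "ax": 0, "ay": 0, "az": 0, "fingers": -1}, {"tx": 0, "ty": 0, "tz": 0.12, "ax": 0, "ay": 0, "az": 0, "fingers": -1}, {"tx": 0, "ty": 0, "tz": 0.14, "ax": 0, "ay": 0, "az": 0, "fingers": -1}, {"tx": 0, "ty": 0, "tz": 0.15, "ax": 0, "ay": 0, "az": 0, "fingers": -1}, {"tx": 0, "ty": 0, "tz": 0.165, "ax": 0, "ay": 0, "az": 0, "fingers": -1}, {"tx": 0, "ty": 0, "tz": 0.18, "ax": 0, "ay": 0, "az": 0, "fingers": -1}, {"tx": 0, "ty": 0, "tz": 0.195, "ax": 0, "ay": 0, "az": 0, "fingers": -1}]}}

```text
time: 9.52
position: [0.4861, 0.232, 0.0912]
eef_rot: [3.138, -0.0, 1.824]
ft_force: [-0.1, -0.8, 6.8]
width: 0.0007
```

```bash
python3 -c "
from h import *
f=snap('side','s8')
cv2.imwrite('pics/s8z.png',cv2.resize(f['pixels'][80:220,170:350,::-1],None,fx=4,fy=4))
go([.485,.231,.074],yaw=np.radians(104.5))"
```

```text
t 9.575 pos [0.4859 0.2319 0.0904] rot [ 3.1389e+00 -2.0000e-04  1.8241e+00] F [1.3 1.3 1.6] w 0.0006
[0.485, 0.231, 0.074] -> [-0.0016 -0.0029  0.041 ]
turn [ 0.0009 -0.0001  0.0001]
```

View pics/s8z.png

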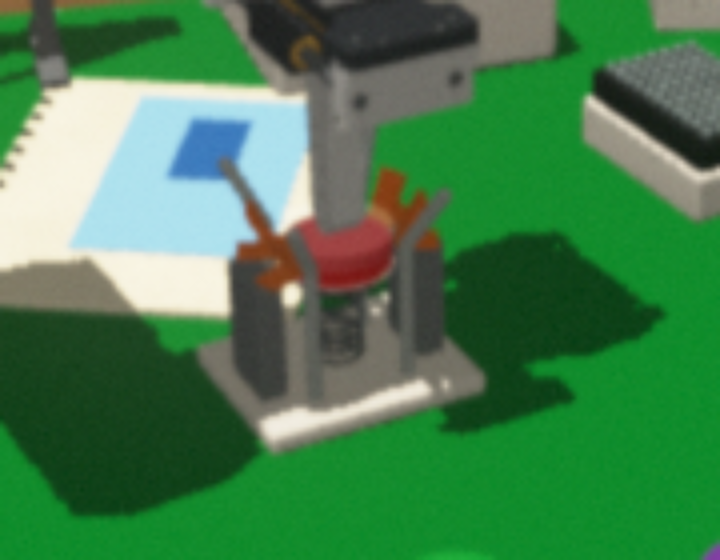

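Emit:
{"name": "play_rows", "arguments": {"rows": [{"tx": -0.0016, "ty": -0.003, "tz": 0.01, "ax": 0, "ay": 0, "az": 0, "fingers": -1}, {"tx": -0.0016, "ty": -0.003, "tz": 0.022, "ax": 0, "ay": 0, "az": 0, "fingers": -1}, {"tx": -0.0016, "ty": -0.003, "tz": 0.034, "ax": 0, "ay": 0, "az": 0, "fingers": -1}, {"tx": -0.0016, "ty": -0.003, "tz": 0.041, "ax": 0, "ay": 0, "az": 0, "fingers": -1}, {"tx": -0.0016, "ty": -0.003, "tz": 0.041, "ax": 0, "ay": 0, "az": 0, "fingers": -1}]}}

```text
time: 10.2
position: [0.4848, 0.231, 0.0742]
eef_rot: [3.139, -0.0, 1.824]
ft_force: [2.9, 1.5, 4.8]
width: 0.0006
```

```bash
python3 -c "
from h import *
f=snap('side','s9')
cv2.imwrite('pics/s9z.png',cv2.resize(f['pixels'][80:220,170:350,::-1],None,fx=4,fy=4))
go([.485,.231,.074],yaw=np.radians(104.5))"
```

```text
t 10.25 pos [0.4847 0.231  0.0743] rot [ 3.1396e+00 -2.0000e-04  1.8242e+00] F [1.8 1.9 4.7] w 0.0003
[0.485, 0.231, 0.074] -> [-0.0001  0.0007  0.0006]
turn [ 0.0006 -0.0001  0.0001]
```

View pics/s9z.png

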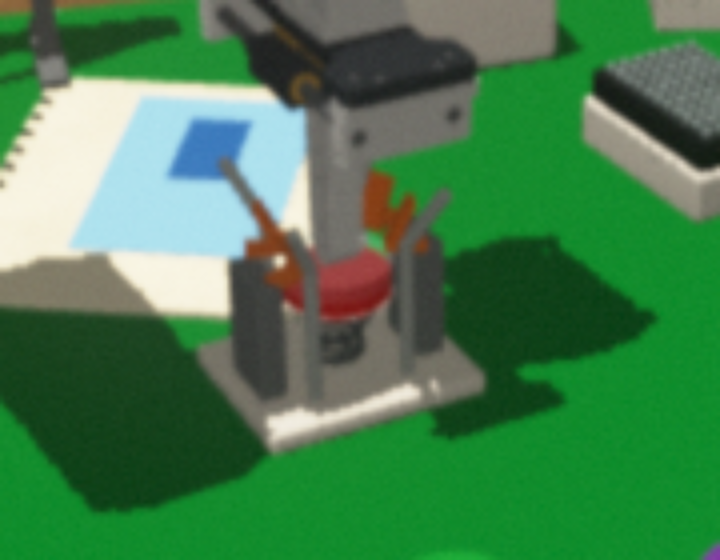

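Emit:
{"name": "play_rows", "arguments": {"rows": [{"tx": 0, "ty": 0, "tz": -0.01, "ax": 0, "ay": 0, "az": 0, "fingers": -1}, {"tx": 0, "ty": 0, "tz": -0.025, "ax": 0, "ay": 0, "az": 0, "fingers": -1}, {"tx": 0, "ty": 0, "tz": -0.1, "ax": 0, "ay": 0, "az": 0, "fingers": -1}, {"tx": 0, "ty": 0, "tz": -0.23, "ax": 0, "ay": 0, "az": 0, "fingers": -1}, {"tx": -0.05, "ty": 0, "tz": -0.3, "ax": 0, "ay": 0, "az": 0, "fingers": -1}, {"tx": -0.15, "ty": -0.02, "tz": -0.3, "ax": 0, "ay": 0, "az": 0, "fingers": 0}, {"tx": -0.25, "ty": -0.03, "tz": -0.3, "ax": 0, "ay": 0, "az": 0, "fingers": 1}, {"tx": -0.35, "ty": -0.04, "tz": -0.3, "ax": 0, "ay": 0, "az": 0, "fingers": 1}, {"tx": -0.4, "ty": -0.04, "tz": -0.3, "ax": 0, "ay": 0, "az": 0, "fingers": 1}, {"tx": -0.4, "ty": -0.04, "tz": -0.3, "ax": 0, "ay": 0, "az": 0, "fingers": 1}]}}

```text
time: 11.5
position: [0.5067, 0.0705, 0.1929]
eef_rot: [-3.137, -0.001, 1.822]
ft_force: [0.5, 0.1, 0.4]
width: 0.0468
```

```bash
python3 -c "
from h import *
f=snap('side','s10');g=snap('top','t10')
a=cv2.resize(f['pixels'][110:210,200:310,::-1],None,fx=5,fy=5,interpolation=2);b=cv2.resize(g['pixels'][170:270,120:170+50,::-1],None,fx=5,fy=5,interpolation=2)
im=np.hstack([a,b]);cv2.imwrite('pics/s10z.png',cv2.resize(im,None,fx=.75,fy=.75))
go([.5998,-.1284,.06],[.5998,-.1284,.0045],yaw=np.radians(104.5))"
```

```text
t 11.6 pos [0.507  0.0721 0.1932] rot [-3.1388e+00 -1.3000e-03  1.8237e+00] F [-0.7 -0.3 -0.4] w 0.0554
[0.5998, -0.1284, 0.06] -> [-0.5437  0.1001  0.3321]
[0.5998, -0.1284, 0.0045] -> [-0.5439  0.1005  0.4709]
turn [-0.0009 -0.0004 -0.    ]
```

View pics/s10z.png

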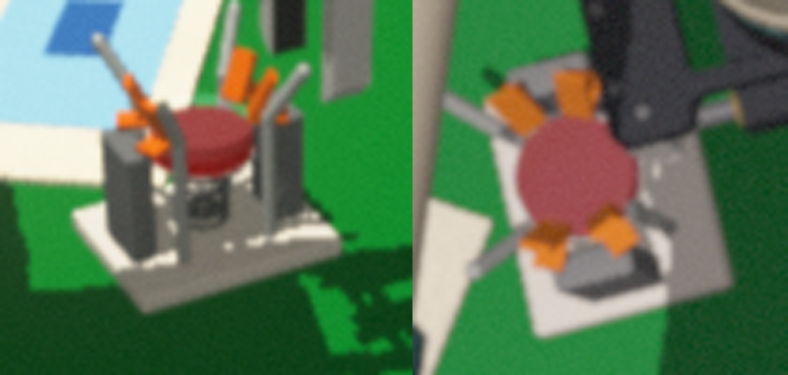

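View pics/t10.png

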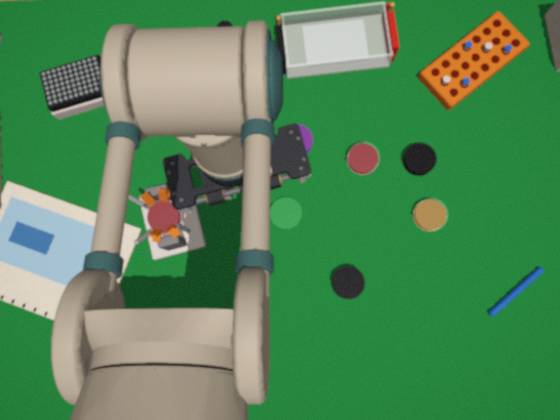

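```bash
python3 -c "
from h import *
f=snap('side','s11');g=snap('top','t11')
def mk(f,x0,x1,y0,y1,ov):
    s=8;im=cv2.resize(f['pixels'][y0:y1,x0:x1,::-1],None,fx=s,fy=s,interpolation=2)
    if ov:
      for th in np.linspace(0,6.28,60):
        for z,c in((.08,(255,255,0)),(.06,(255,0,0))):
          u,v=proj(f,[.485+.03*np.cos(th),.231+.03*np.sin(th),z]); cv2.circle(im,(int((u+.5-x0)*s),int((v+.5-y0)*s)),1,c,-1)
    return im
cv2.imwrite('pics/s11z.png',np.vstack([np.hstack([mk(f,225,295,120,170,o) for o in (0,1)])])[:, :1120][:, ::1])
A=np.hstack([mk(f,232,282,122,170,o) for o in (0,1)]);cv2.imwrite('pics/s11z.png',A)
B=np.hstack([mk(g,135,185,190,240,o) for o in (0,1)]);cv2.imwrite('pics/t11z.png',B)
"
```

```text
(no output)
```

View pics/s11z.png

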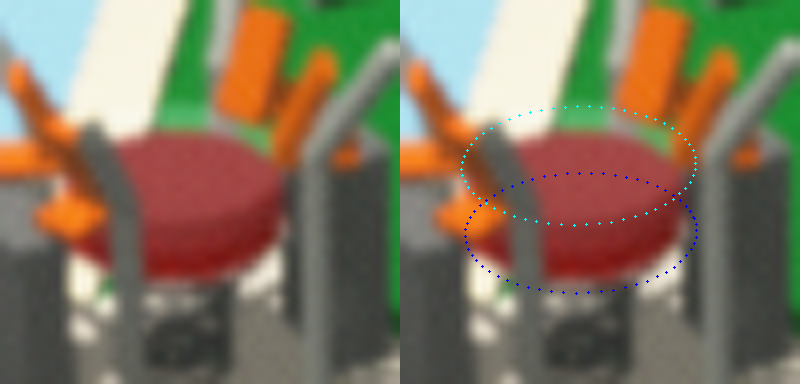

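View pics/t11z.png

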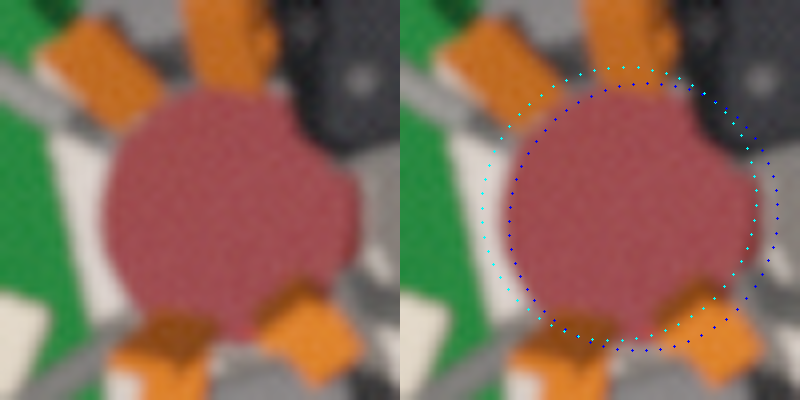

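Emit:
{"name": "play_rows", "arguments": {"rows": [{"tx": -0.1, "ty": 0.02, "tz": 0, "ax": 0, "ay": 0, "az": 0, "fingers": 1}, {"tx": -0.22, "ty": 0.04, "tz": 0.03, "ax": 0, "ay": 0, "az": 0, "fingers": 1}, {"tx": -0.34, "ty": 0.06, "tz": 0.1, "ax": 0, "ay": 0, "az": 0, "fingers": 1}, {"tx": -0.45, "ty": 0.08, "tz": 0.19, "ax": 0, "ay": 0, "az": 0, "fingers": 1}, {"tx": -0.53, "ty": 0.098, "tz": 0.28, "ax": 0, "ay": 0, "az": 0, "fingers": 1}, {"tx": -0.544, "ty": 0.1, "tz": 0.332, "ax": 0, "ay": 0, "az": 0, "fingers": 1}, {"tx": -0.544, "ty": 0.1, "tz": 0.332, "ax": 0, "ay": 0, "az": 0, "fingers": 1}, {"tx": -0.544, "ty": 0.1, "tz": 0.332, "ax": 0, "ay": 0, "az": 0, "fingers": 1}]}}

```text
time: 12.7
position: [0.6021, -0.1279, 0.0619]
eef_rot: [3.141, 0.0, 1.825]
ft_force: [0.9, -0.6, -0.1]
width: 0.094
```

```bash
python3 -c "
from h import *
f=snap('side','s12'); im=f['pixels'][180:340,260:480,::-1].copy(); im=cv2.resize(im,None,fx=3.5,fy=3.5)
for th in np.linspace(0,6.28,40):
  for z in (0,.02):
    u,v=proj(f,[.5998+.03*np.cos(th),-.1284+.03*np.sin(th),z]); cv2.circle(im,(int((u+.5-260)*3.5),int((v+.5-180)*3.5)),2,(255,255,0),-1)
cv2.imwrite('pics/s12z.png',im)
go([.5998,-.1284,.0045],yaw=np.radians(104.5))"
```

```text
t 12.75 pos [ 0.6023 -0.128   0.0623] rot [3.1400e+00 7.0000e-04 1.8255e+00] F [ 0.   0.9 -0.5] w 0.0942
[0.5998, -0.1284, 0.0045] -> [ 0.0008 -0.0066  0.1446]
turn [0.0005 0.0002 0.0005]
```

View pics/s12z.png

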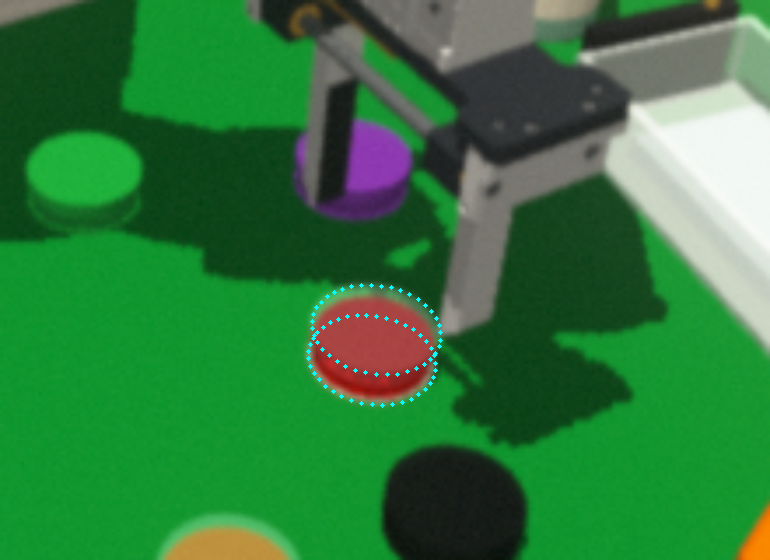

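Emit:
{"name": "play_rows", "arguments": {"rows": [{"tx": 0.001, "ty": -0.008, "tz": 0.05, "ax": 0, "ay": 0, "az": 0, "fingers": 1}, {"tx": 0.001, "ty": -0.008, "tz": 0.1, "ax": 0, "ay": 0, "az": 0, "fingers": 1}, {"tx": 0.001, "ty": -0.008, "tz": 0.13, "ax": 0, "ay": 0, "az": 0, "fingers": 1}, {"tx": 0.001, "ty": -0.008, "tz": 0.1435, "ax": 0, "ay": 0, "az": 0, "fingers": 1}, {"tx": 0.001, "ty": -0.008, "tz": 0.1435, "ax": 0, "ay": 0, "az": 0, "fingers": 1}, {"tx": 0.001, "ty": -0.008, "tz": 0.1435, "ax": 0, "ay": 0, "az": 0, "fingers": 0}, {"tx": 0.001, "ty": -0.008, "tz": 0.1435, "ax": 0, "ay": 0, "az": 0, "fingers": -0.3}, {"tx": 0.001, "ty": -0.008, "tz": 0.1435, "ax": 0, "ay": 0, "az": 0, "fingers": -0.6}, {"tx": 0.001, "ty": -0.008, "tz": 0.1435, "ax": 0, "ay": 0, "az": 0, "fingers": -1}, {"tx": 0.001, "ty": -0.008, "tz": 0.1435, "ax": 0, "ay": 0, "az": 0, "fingers": -1}, {"tx": 0.001, "ty": -0.008, "tz": 0.1435, "ax": 0, "ay": 0, "az": 0, "fingers": -1}], "grip_force": 10}}

```text
time: 14.12
position: [0.5986, -0.1293, 0.0038]
eef_rot: [3.141, -0.0, 1.824]
ft_force: [-0.2, -0.5, 1.6]
width: 0.0596
```

```bash
python3 -c "
from h import *
go([.5998,-.1284,.16],[.485,.231,.16],yaw=np.radians(104.5))"
```

```text
t 14.125 pos [ 0.5986 -0.1293  0.0038] rot [ 3.1414 -0.      1.8241] F [-0.2 -0.5  1.6] w 0.0596
[0.5998, -0.1284, 0.16] -> [ 0.0014  0.0036 -0.3904]
[0.485, 0.231, 0.16] -> [ 0.9431 -0.049  -0.3904]
turn [ 0.0001 -0.      0.0001]
```

Emit:
{"name": "play_rows", "arguments": {"rows": [{"tx": 0, "ty": 0, "tz": -0.08, "ax": 0, "ay": 0, "az": 0, "fingers": -1}, {"tx": 0, "ty": 0, "tz": -0.2, "ax": 0, "ay": 0, "az": 0, "fingers": -1}, {"tx": 0.06, "ty": -0.003, "tz": -0.32, "ax": 0, "ay": 0, "az": 0, "fingers": -1}, {"tx": 0.16, "ty": -0.008, "tz": -0.39, "ax": 0, "ay": 0, "az": 0, "fingers": -1}, {"tx": 0.28, "ty": -0.014, "tz": -0.39, "ax": 0, "ay": 0, "az": 0, "fingers": -1}, {"tx": 0.4, "ty": -0.02, "tz": -0.39, "ax": 0, "ay": 0, "az": 0, "fingers": -1}, {"tx": 0.53, "ty": -0.027, "tz": -0.39, "ax": 0, "ay": 0, "az": 0, "fingers": -1}, {"tx": 0.66, "ty": -0.034, "tz": -0.39, "ax": 0, "ay": 0, "az": 0, "fingers": -1}, {"tx": 0.78, "ty": -0.04, "tz": -0.39, "ax": 0, "ay": 0, "az": 0, "fingers": -1}, {"tx": 0.89, "ty": -0.046, "tz": -0.39, "ax": 0, "ay": 0, "az": 0, "fingers": -1}, {"tx": 0.943, "ty": -0.049, "tz": -0.39, "ax": 0, "ay": 0, "az": 0, "fingers": -1}, {"tx": 0.943, "ty": -0.049, "tz": -0.39, "ax": 0, "ay": 0, "az": 0, "fingers": -1}, {"tx": 0.943, "ty": -0.049, "tz": -0.39, "ax": 0, "ay": 0, "az": 0, "fingers": -1}, {"tx": 0.943, "ty": -0.049, "tz": -0.39, "ax": 0, "ay": 0, "az": 0, "fingers": -1}]}}

```text
time: 15.88
position: [0.4854, 0.2299, 0.1596]
eef_rot: [-3.142, 0.0, 1.823]
ft_force: [0.0, 0.5, 0.1]
width: 0.0598
```

```bash
python3 -c "
from h import *
f=snap('side','s13'); im=f['pixels'][80:220,170:350,::-1].copy(); im=cv2.resize(im,None,fx=4,fy=4)
p=observe()['position']
for th in np.linspace(0,6.28,40):
    u,v=proj(f,p-[0,0,.004]+.03*np.array([np.cos(th),np.sin(th),0])); cv2.circle(im,(int((u+.5-170)*4),int((v+.5-80)*4)),2,(255,255,0),-1)
cv2.imwrite('pics/s13z.png',im)
go([.485,.2315,.094],[.485,.231,.09],yaw=np.radians(104.5))"
```

```text
t 15.925 pos [0.4854 0.2299 0.1596] rot [-3.1415e+00  3.0000e-04  1.8226e+00] F [ 0.6  0.4 -0.3] w 0.0598
[0.485, 0.2315, 0.094] -> [4.100e-03 1.000e-04 1.641e-01]
[0.485, 0.231, 0.09] -> [ 0.0029 -0.0002  0.1741]
turn [-0.      0.0001 -0.0004]
```

View pics/s13z.png

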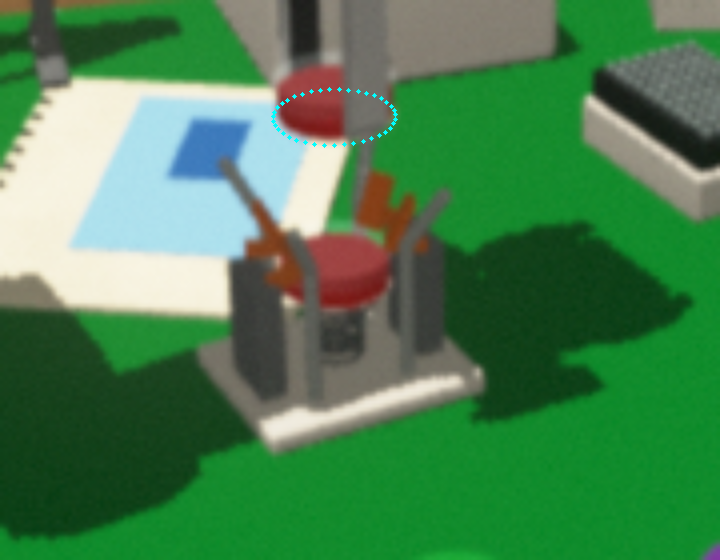

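Emit:
{"name": "play_rows", "arguments": {"rows": [{"tx": 0.003, "ty": 0, "tz": 0.03, "ax": 0, "ay": 0, "az": 0, "fingers": -1}, {"tx": 0.003, "ty": 0, "tz": 0.07, "ax": 0, "ay": 0, "az": 0, "fingers": -1}, {"tx": 0.003, "ty": 0, "tz": 0.11, "ax": 0, "ay": 0, "az": 0, "fingers": -1}, {"tx": 0.003, "ty": 0, "tz": 0.14, "ax": 0, "ay": 0, "az": 0, "fingers": -1}, {"tx": 0.003, "ty": 0, "tz": 0.155, "ax": 0, "ay": 0, "az": 0, "fingers": -1}, {"tx": 0.003, "ty": 0, "tz": 0.165, "ax": 0, "ay": 0, "az": 0, "fingers": -1}, {"tx": 0.003, "ty": 0, "tz": 0.172, "ax": 0, "ay": 0, "az": 0, "fingers": -1}, {"tx": 0.003, "ty": 0, "tz": 0.175, "ax": 0, "ay": 0, "az": 0, "fingers": -1}, {"tx": 0.003, "ty": 0, "tz": 0.175, "ax": 0, "ay": 0, "az": 0, "fingers": -1}]}}

```text
time: 17.05
position: [0.4858, 0.233, 0.0909]
eef_rot: [3.138, -0.001, 1.824]
ft_force: [-1.1, 2.2, 4.9]
width: 0.0598
```

```bash
python3 -c "
from h import *
f=snap('side','s14')
cv2.imwrite('pics/s14z.png',cv2.resize(f['pixels'][80:220,170:350,::-1],None,fx=4,fy=4))
go([.485,.231,.15],yaw=np.radians(104.5))"
```

```text
t 17.1 pos [0.4858 0.233  0.0909] rot [ 3.1382e+00 -1.2000e-03  1.8239e+00] F [-1.4  1.9  6.5] w 0.0598
[0.485, 0.231, 0.15] -> [-0.0042 -0.0028 -0.1477]
turn [ 0.0011 -0.0004  0.    ]
```

View pics/s14z.png

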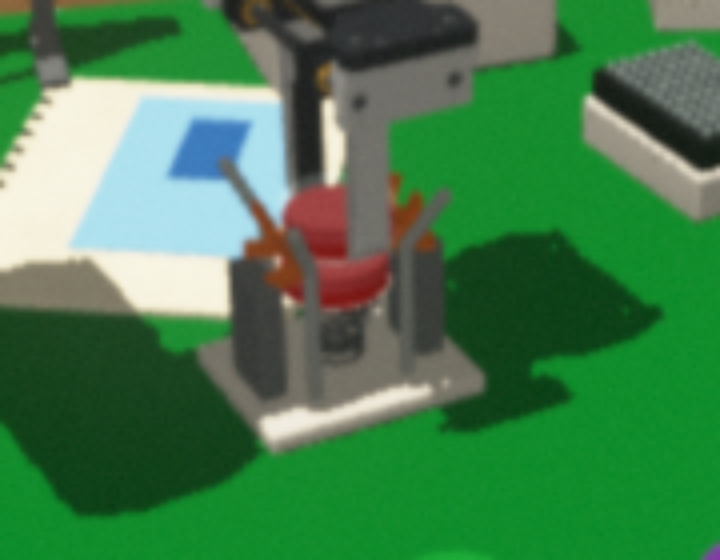

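Resting on the lips. Release, rise, shut the fingers.

Emit:
{"name": "play_rows", "arguments": {"rows": [{"tx": 0, "ty": 0, "tz": -0.002, "ax": 0, "ay": 0, "az": 0, "fingers": 0.4}, {"tx": 0, "ty": 0, "tz": -0.002, "ax": 0, "ay": 0, "az": 0, "fingers": 0.6}, {"tx": 0, "ty": 0, "tz": -0.002, "ax": 0, "ay": 0, "az": 0, "fingers": 0.7}, {"tx": 0, "ty": 0, "tz": -0.04, "ax": 0, "ay": 0, "az": 0, "fingers": 0.7}, {"tx": 0, "ty": 0, "tz": -0.12, "ax": 0, "ay": 0, "az": 0, "fingers": 0.7}, {"tx": -0.003, "ty": -0.002, "tz": -0.2, "ax": 0, "ay": 0, "az": 0, "fingers": 0.3}, {"tx": -0.003, "ty": -0.002, "tz": -0.2, "ax": 0, "ay": 0, "az": 0, "fingers": -1}, {"tx": -0.003, "ty": -0.002, "tz": -0.2, "ax": 0, "ay": 0, "az": 0, "fingers": -1}, {"tx": -0.003, "ty": -0.002, "tz": -0.2, "ax": 0, "ay": 0, "az": 0, "fingers": -1}, {"tx": -0.003, "ty": -0.002, "tz": -0.2, "ax": 0, "ay": 0, "az": 0, "fingers": -1}, {"tx": -0.003, "ty": -0.002, "tz": -0.2, "ax": 0, "ay": 0, "az": 0, "fingers": -1}, {"tx": -0.003, "ty": -0.002, "tz": -0.2, "ax": 0, "ay": 0, "az": 0, "fingers": -1}]}}

```text
time: 18.6
position: [0.4841, 0.2307, 0.1694]
eef_rot: [-3.141, -0.0, 1.824]
ft_force: [0.1, -0.4, 0.4]
width: 0.013
```

```bash
python3 -c "
from h import *
f=snap('side','s15')
cv2.imwrite('pics/s15z.png',cv2.resize(f['pixels'][80:220,170:350,::-1],None,fx=4,fy=4))
go([.485,.231,.115],[.485,.231,.074],yaw=np.radians(104.5))"
```

```text
t 18.65 pos [0.4842 0.2307 0.1695] rot [-3.1413e+00 -1.0000e-04  1.8241e+00] F [ 0.3  1.  -0.1] w 0.0093
[0.485, 0.231, 0.115] -> [1.000e-04 2.200e-03 1.362e-01]
[0.485, 0.231, 0.074] -> [1.000e-04 2.200e-03 2.387e-01]
turn [-0.0001 -0.      0.0001]
```

View pics/s15z.png

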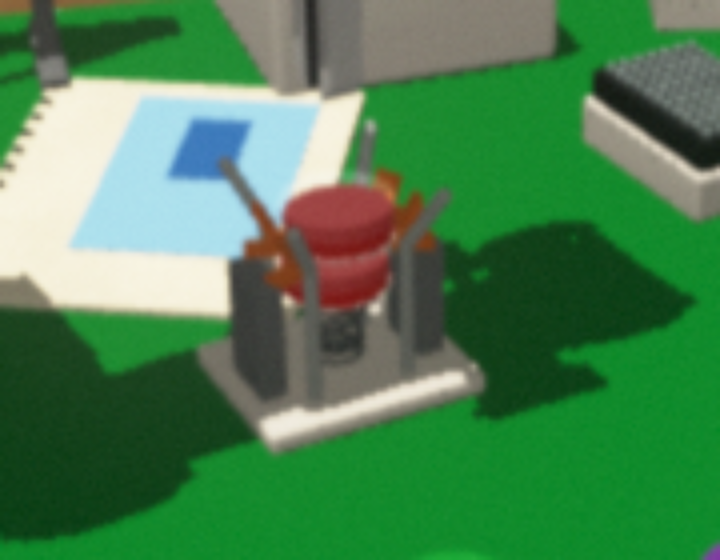

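Emit:
{"name": "play_rows", "arguments": {"rows": [{"tx": 0, "ty": 0.002, "tz": 0.03, "ax": 0, "ay": 0, "az": 0, "fingers": -1}, {"tx": 0, "ty": 0.002, "tz": 0.08, "ax": 0, "ay": 0, "az": 0, "fingers": -1}, {"tx": 0, "ty": 0.002, "tz": 0.12, "ax": 0, "ay": 0, "az": 0, "fingers": -1}, {"tx": 0, "ty": 0.002, "tz": 0.14, "ax": 0, "ay": 0, "az": 0, "fingers": -1}, {"tx": 0, "ty": 0.002, "tz": 0.15, "ax": 0, "ay": 0, "az": 0, "fingers": -1}, {"tx": 0, "ty": 0.002, "tz": 0.165, "ax": 0, "ay": 0, "az": 0, "fingers": -1}, {"tx": 0, "ty": 0.002, "tz": 0.18, "ax": 0, "ay": 0, "az": 0, "fingers": -1}, {"tx": 0, "ty": 0.002, "tz": 0.195, "ax": 0, "ay": 0, "az": 0, "fingers": -1}, {"tx": 0, "ty": 0.002, "tz": 0.21, "ax": 0, "ay": 0, "az": 0, "fingers": -1}, {"tx": 0, "ty": 0.002, "tz": 0.225, "ax": 0, "ay": 0, "az": 0, "fingers": -1}, {"tx": 0, "ty": 0.002, "tz": 0.236, "ax": 0, "ay": 0, "az": 0, "fingers": -1}, {"tx": 0, "ty": 0.002, "tz": 0.24, "ax": 0, "ay": 0, "az": 0, "fingers": -1}, {"tx": 0, "ty": 0.002, "tz": 0.24, "ax": 0, "ay": 0, "az": 0, "fingers": -1}]}}

```text
time: 20.27
position: [0.4872, 0.2316, 0.0748]
eef_rot: [3.137, -0.0, 1.824]
ft_force: [3.7, 0.9, 4.6]
width: 0.0005
```

```bash
python3 -c "
from h import *
f=snap('side','s16')
cv2.imwrite('pics/s16z.png',cv2.resize(f['pixels'][80:220,170:350,::-1],None,fx=4,fy=4))
go([.485,.231,.074],yaw=np.radians(104.5))"
```

```text
t 20.325 pos [0.4871 0.2316 0.0748] rot [ 3.1368e+00 -3.0000e-04  1.8242e+00] F [3.1 0.8 4.4] w 0.0007
[0.485, 0.231, 0.074] -> [-0.0001 -0.0054  0.0019]
turn [ 0.0015 -0.0001  0.0001]
```

View pics/s16z.png

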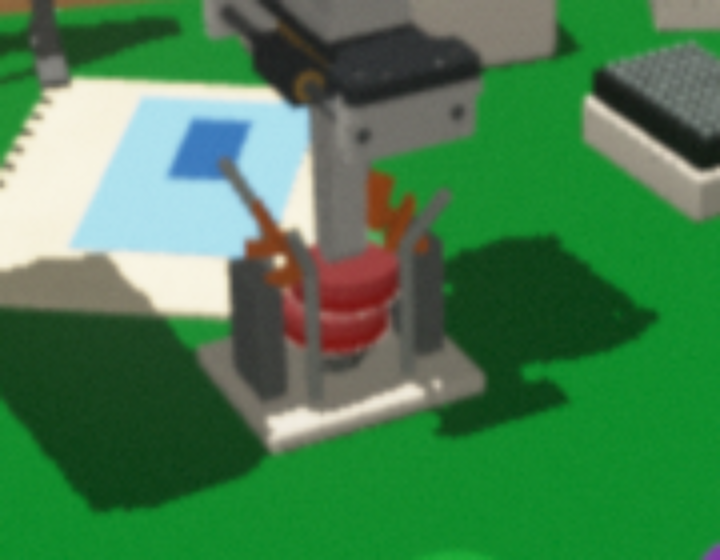

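Emit:
{"name": "play_rows", "arguments": {"rows": [{"tx": 0, "ty": -0.002, "tz": 0.003, "ax": 0, "ay": 0, "az": 0, "fingers": -1}, {"tx": 0, "ty": -0.004, "tz": 0.006, "ax": 0, "ay": 0, "az": 0, "fingers": -1}, {"tx": 0, "ty": -0.004, "tz": 0.006, "ax": 0, "ay": 0, "az": 0, "fingers": -1}, {"tx": 0, "ty": -0.004, "tz": 0.006, "ax": 0, "ay": 0, "az": 0, "fingers": -1}]}}

```text
time: 20.82
position: [0.4847, 0.2309, 0.0719]
eef_rot: [3.139, -0.0, 1.824]
ft_force: [4.0, 0.5, 4.7]
width: 0.0006
```

```bash
python3 -c "
from h import *
f=snap('side','s17')
cv2.imwrite('pics/s17z.png',cv2.resize(f['pixels'][115:185,220:300,::-1],None,fx=9,fy=9,interpolation=2)[:600])
go([.485,.231,.074],yaw=np.radians(104.5))"
```

```text
t 20.875 pos [0.4847 0.2309 0.0718] rot [ 3.1389e+00 -1.0000e-04  1.8241e+00] F [3.5 0.  5.8] w 0.0006
[0.485, 0.231, 0.074] -> [ 0.0001  0.0008 -0.0054]
turn [ 0.0009 -0.      0.0001]
```

View pics/s17z.png

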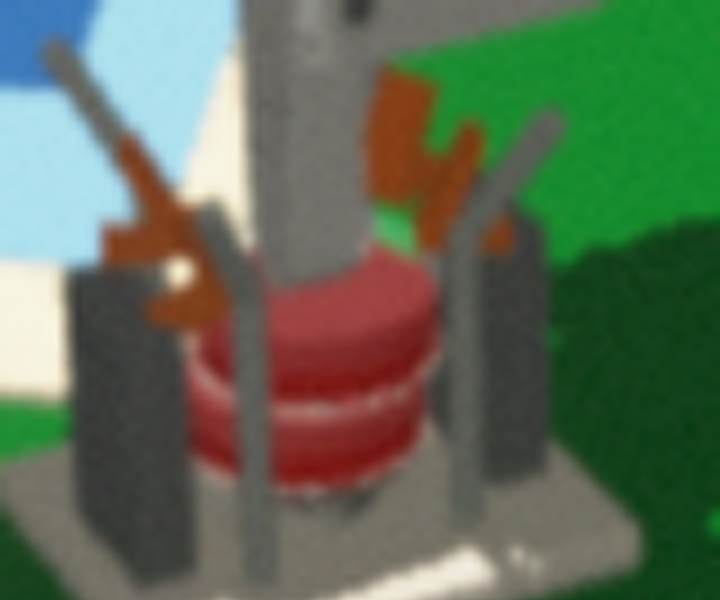

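Emit:
{"name": "play_rows", "arguments": {"rows": [{"tx": 0, "ty": 0, "tz": -0.01, "ax": 0, "ay": 0, "az": 0, "fingers": -1}, {"tx": 0, "ty": 0, "tz": -0.025, "ax": 0, "ay": 0, "az": 0, "fingers": -1}, {"tx": 0, "ty": 0, "tz": -0.1, "ax": 0, "ay": 0, "az": 0, "fingers": -1}, {"tx": 0, "ty": 0, "tz": -0.23, "ax": 0, "ay": 0, "az": 0, "fingers": -1}, {"tx": -0.05, "ty": 0, "tz": -0.33, "ax": 0, "ay": 0, "az": 0, "fingers": -1}, {"tx": -0.15, "ty": -0.1, "tz": -0.35, "ax": 0, "ay": 0, "az": 0, "fingers": -1}, {"tx": -0.25, "ty": -0.2, "tz": -0.35, "ax": 0, "ay": 0, "az": 0, "fingers": -1}, {"tx": -0.35, "ty": -0.3, "tz": -0.35, "ax": 0, "ay": 0, "az": 0, "fingers": -1}, {"tx": -0.45, "ty": -0.35, "tz": -0.35, "ax": 0, "ay": 0, "az": 0, "fingers": -1}, {"tx": -0.5, "ty": -0.35, "tz": -0.35, "ax": 0, "ay": 0, "az": 0, "fingers": -1}, {"tx": -0.5, "ty": -0.35, "tz": -0.35, "ax": 0, "ay": 0, "az": 0, "fingers": -1}, {"tx": -0.5, "ty": -0.35, "tz": -0.35, "ax": 0, "ay": 0, "az": 0, "fingers": -1}]}}

```text
time: 22.38
position: [0.3966, 0.0028, 0.2105]
eef_rot: [-3.139, -0.002, 1.824]
ft_force: [-0.3, 0.5, -0.5]
width: 0.0005
```

```bash
python3 -c "
from h import *
f=snap('side','s18');g=snap('top','t18')
def mk(f,x0,x1,y0,y1):
    s=8;im=cv2.resize(f['pixels'][y0:y1,x0:x1,::-1],None,fx=s,fy=s,interpolation=2);o=im.copy()
    for th in np.linspace(0,6.28,60):
        for z,c in((.08,(255,255,0)),(.06,(255,0,0))):
          u,v=proj(f,[.485+.03*np.cos(th),.231+.03*np.sin(th),z]); cv2.circle(im,(int((u+.5-x0)*s),int((v+.5-y0)*s)),1,c,-1)
    return np.hstack([o,im])
cv2.imwrite('pics/s18z.png',mk(f,232,282,122,180)); cv2.imwrite('pics/t18z.png',mk(g,135,185,190,240))
for d in finder.spot_in('dish_amber','top')[:1]: print(d)
go()"
```

```text
{'position': [0.493, -0.244, 0.0241], 'conf': 0.61}
t 22.525 pos [0.3975 0.0028 0.2109] rot [-3.1404e+00 -1.0000e-03  1.8256e+00] F [-0.1 -0.1 -0.4] w 0.0005
```

View pics/s18z.png

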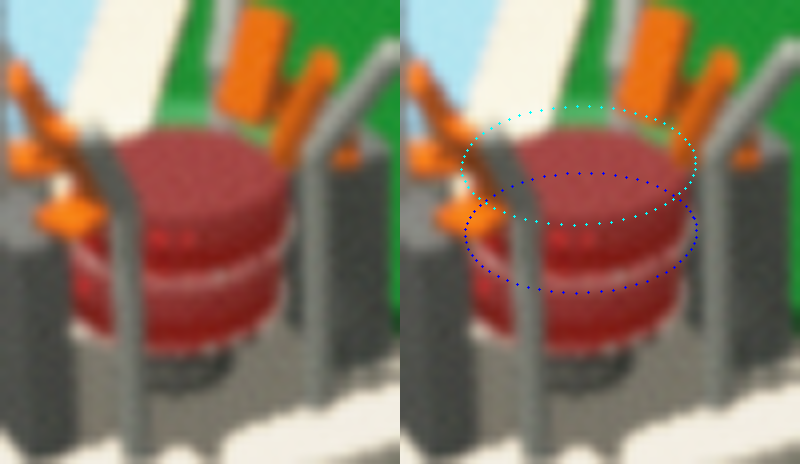

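View pics/t18z.png

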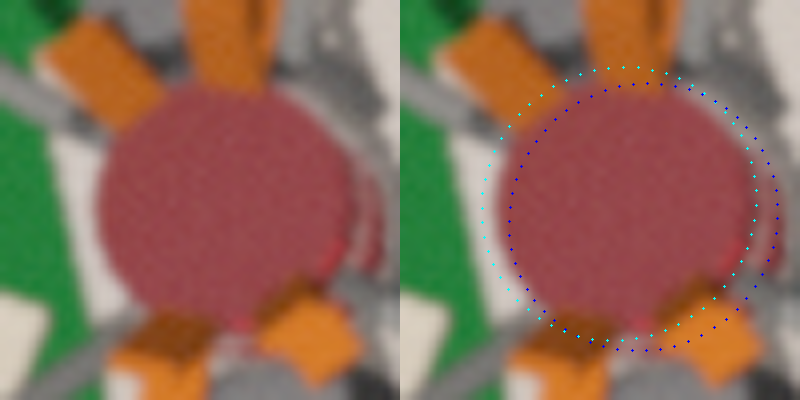

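View pics/t18.png

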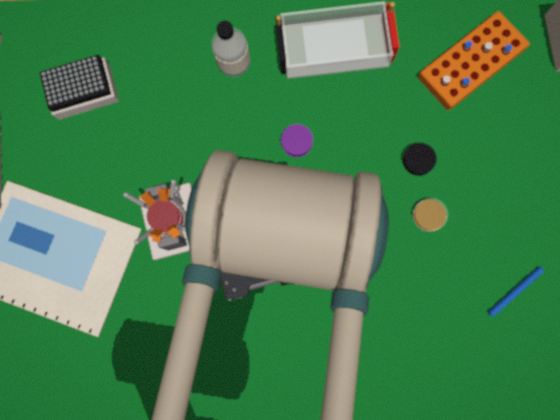

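```bash
python3 -c "
from h import *
print(ticket.close_job())"
```

```text
the job is handed in; nothing more can be done
None
```

Both red dishes are in the magazine, loaded one at a time. I set each one level in the mouth, then pressed it with closed fingers until its top was 6–8 mm below the lips. The job was handed in at about 22.5 s of the 67 s allowed.

**First dish:** before I fetched the second dish, both camera views showed it level and held under both orange lips at the expected height.

**Final check:** both views showed the two dishes stacked level under the lips. The upper dish sat about 1–2 mm off-axis toward +x, inside the 10 mm limit.

**Second press:** at the first stop the upper dish looked shifted toward +x, with about 3 N of sideways force on the tool. I pressed about 3 mm deeper and recentred before letting go. The sideways force stayed at 3.5–4 N until release.

**Amber dish:** it was not touched. The detector put it within about 4 mm of its starting position, which is its own accuracy.

**Robot:** at hand-in the gripper was clear of everything, with the tool tip about 0.21 m above the bench and no measurable force on it. None of my checks failed or disagreed.

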